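# Fit the hold-down plate on the board test fixture

## Robot

A 7-joint arm with a two-finger parallel gripper is mounted at the origin on the work surface. World frame = base frame: x ahead of the robot, y to its left, z up, the work surface at z = 0. Lengths are in m, angles in rad, forces in N, time in s.
With the tool pointing down it reaches from about 0.425 to 0.925 m from the base axis. Payload 6.8 kg.
Tool frame: the origin (TCP) lies at the very end of the fingers, on their centre line; the grasp point (between the pads) lies 19 mm behind it; z points along the fingers, y is the line along which they close (so a half turn about z gives the same grasp; the last joint's range is limited). The gripper opens to 85 mm and grips with 20 to 120 N. Pads are 22 mm wide; open, the fingers measure 114 mm over their backs; the gripper's body (76 mm by 85 mm) begins 54 mm behind the grasp point. The pads swing forward as they close: fully open they stand 13 mm farther back than shut.
Start: joints at [1.071, 0.477, 0.022, 1.555, -0.011, 1.109, -0.083], TCP at [0.258, -0.624, 0.209] pointing down, gripper open.
Joint ranges: [-2.96, 2.96], [-0.34, 2.1], [-1.41, 1.46], [0.24, 2.44], [-1.37, 4.51], [0.17, 1.92], [-2.96, 2.96]. Speed limits (rad/s): [2.39, 2.39, 3.14, 3.14, 3.14, 3.14, 3.14].

## Interface

Orientations are given as a rotation vector (axis times angle).
In Python, from bench import get_obs, viewer, r gives the robot as it stands. The module is installed in compiled form; this text tells all that it offers.
- The arm moves only by the tool play_rows, never from a script. Its argument "commands" is a list that holds one entry, the list of rows, each a list of 5 numbers: the gripper's target within -1 to 1 (shut at 1, half-way at 0, fully open at -1), then the shift along the tool's x, y, z scaled (see below), then the turn about the tool's z scaled (see below). A call has 1 to 12 rows; each row is the pose to reach, as a shift and turn from the pose commanded when the call began, along the tool's axes at that moment; what a row does not reach only later rows make up. The controller multiplies each number of a shift by 0.2 m and each number of a turn by pi/2 rad. A row lasts 1/12 s, in which the tool goes at most 41.7 mm and 7.16 degrees, less where a joint would pass 70% of its speed; a pose out of reach is approached as far as the arm can. A call with a number of a shift or a turn outside -1 to 1 is refused whole. A call with a gripper value outside its range is refused whole. The fingers move at their own pace and stop on an object; "grip_force" is the grip in N (left out, the last holds). Time passes only in rows, so rows that repeat a pose let the fingers close. It gives the time, the measured TCP pose, the force, the opening and the grip force at its end, in the units of the state.
- get_obs(): the state, without advancing time (a new reading comes with each control period).
- viewer.grab_frame(name): name is "scene" or "top" or "wrist"; returns a dict with "pixels" (420x560x3 uint8, red, green, blue), "fovy" (degrees; the focal length in pixels is half the picture's height over the tangent of half this angle, whatever the lens; pixels are square), "cx", "cy" (the principal point, pixels), "distortion" ([k1, k2, p1, p2, k3] as OpenCV has them; the pictures are not rectified), "world_to_cam" (4x4, takes a point from world to camera coordinates); the wrist camera has in their place "hand_eye" (4x4, takes a point from camera to tool coordinates, whose origin is the TCP and whose axes are the flange's). Camera axes: x right, y up, looking along -z (the intrinsics and any distortion apply to the point x, -y, -z); pixel columns grow to the right and rows downward; lengths in m; the calibration is good to about 2 mm. A picture is of the moment at which its call begins: read the wrist's pose just before it. There is no depth.
- r.hand_in(): hands the job in; it is judged then, once.
Trained networks look in a picture, given as the dict that the camera call returned (one of the last four; its "shot" number tells which), for a name from the list of things; names that differ only in an ending like _2 or _b are one class to them, and where a whole thing is asked for, a point or a joint stands for the part that bears it (a point fixed in the world has none). Each returns a list of dicts, best first, with "score" (0 to 1); they miss things now and then, are a little off and sometimes report something else, mostly with a low value. They report only what shows in the picture. A call takes as long as a camera call. They do not tell look-alikes from the thing itself.
- viewer.trace(picture, thing): "pixels" (420x560 bool, what is visible of it) and "rect" ([left, top, right, bottom] in pixels, round what is visible of it).
The state is a dict: "clock": time; "joints": joint angles; "qvel": joint speeds; "tau": joint torques, N m; "tcp_pos": TCP position; "orientation": TCP orientation; "contact_force": force on the tool from outside, world axes, zero at the start; "moment": the same for the moment, N m; "grip_width": finger opening in m; "gripper_force": force on a finger pad.
Only numpy, scipy, OpenCV 4.12 (cv2) and the standard library are available. Lean on these libraries where they do the work, as an engineer would, in place of code of your own. Each camera call takes 0.05 s, during which the arm holds its last target. There are 200 camera calls.

## Task

Take the aluminium hold-down plate by its handle and lower it onto the test fixture the right way round, so that both dowel pins enter their holes; find them by feel rather than by force. Press it fully home until both orange spring catches snap over its ends, then let go, leaving everything else on the bench where it is.

Things in the scene. Friction and masses are not known exactly. Their poses are not given: they have to be found in the camera images.
- plate: Loose hold-down plate, about 0.33 kg: aluminium slab 80 (x) x 140 (y) x 8 mm on four black pusher feet (8 mm across, 10 mm long, at x = +-28, y = +-34). Origin: the plate's centre at the level of the feet's undersides, z up through the handle; the slab spans z = 10 to 18 mm. It starts standing on the bench on its feet. Holes: see plate_big_hole and plate_slot.
- plate_handle (a point): Middle of the plate's black bow handle, 48 mm above the plate's origin. The bar crosses the plate: it runs 74 mm along the plate's x, is 14 mm wide (y) and 16 mm high, with its underside 22 mm above the slab; posts of 12 x 14 mm stand at its two ends.
- plate_big_hole (a point): Centre, at the slab's underside, of the round 11 mm hole through the plate at its x = 0, y = +52 mm; a red dot is painted by it. It belongs on the thick pin.
- plate_slot (a point): Centre, at the slab's underside, of the slot through the plate, 8 (x) x 10 (y) mm, at its x = 0, y = -52 mm. It belongs on the thin pin.
- fixture: Board test fixture, fixed: grey cabinet 160 (x) x 230 (y) x 50 mm. Origin: centre of its underside, z up. On it a hand-set X-Y stage carries a black nest (110 x 200 mm, top at 78 mm) with a green board, two steel dowel pins and two catches. The stage is locked anywhere within 7 mm of zero along the fixture's x and y, square to it; the setting is not reported and shifts all of these together.
- thick_pin_zero (a point): Point fixed to the cabinet: where the tip of the thick pin (10 mm, red ring at its foot) would be at stage zero, x = 0, y = +52, z = 115 mm. The real pin is off by the unreported stage setting, up to 7 mm in x and in y. Its last 5 mm taper to 5 mm across.
- thin_pin_zero (a point): The same for the thin pin (7 mm, the last 5 mm tapering to 2 mm across): x = 0, y = -52, z = 115 mm at stage zero. Both pins shift together, so their distance is fixed.
- plate_home_zero (a point): Where the plate's origin would be when fully home at stage zero: 80 mm above the fixture's origin, feet on the board, the plate's axes pointing as the fixture's (it fits only this way round). The real home is off by the stage setting in x and y only. Going down, the slab's ends meet the catches with the plate's origin at about 96 mm; from there about 8 to 20 N of push drives it home.
- catch_big (a joint): Orange spring catch at the fixture's +y end (by the thick pin): 0 = sprung fully in, its nose reaching 2.5 mm over the seated plate's end; grows (m, to 0.005) as the nose is pushed outward. It rises above 0.002 as the slab passes and snaps back to 0 when the plate is home.
- catch_small (a joint): The same catch at the fixture's -y end, by the thin pin.
- breadboard: Bystander: white solderless breadboard on a black base, 75 x 190 x 26 mm with its binding posts. Origin at the centre of its underside.
- dev_board: Bystander: green circuit board on white standoffs, 85 x 120 x 21 mm. Origin at the centre of its underside.
- multimeter: Bystander: yellow hand multimeter lying flat, 180 x 85 x 50 mm. Origin at the centre of its underside.
- parts_tray: Bystander: blue divided tray of small parts, 130 x 180 x 35 mm. Origin at the centre of its underside.
- screwdriver: Bystander: screwdriver lying along its x, about 200 mm long. Origin at the bench under it.
- jar: Bystander: small jar, 44 mm across, 55 mm high. Origin at the centre of its underside.
Mind the look-alikes: they are no part of the job. There is more than one size of the plate; the job needs the larger.

How it is judged:
On the way:
1. the plate is down over both dowel pins (z of plate in the frame of fixture below 0.1 m and horizontal distance between plate and fixture below 0.013 m and angle between plate's own z axis and vertical below 0.12 rad and angle between the x axis of plate and the x axis of fixture, either way round below 0.06 rad), for 0.1 s.
At the end, for the whole second after the job is handed in: The plate lies at rest on the fixture, both pins through it, flat to 0.025 rad, square to 0.05 rad, its feet within 1.5 mm of the board (plate origin under 81.5 mm above the fixture's origin), its centre within 12 mm of the cabinet's, and both spring catches are back in (joints under 1 mm) (z of plate in the frame of fixture between 0.077 and 0.0815 m and horizontal distance between plate and fixture below 0.012 m and angle between plate's own z axis and vertical below 0.025 rad and angle between the x axis of plate and the x axis of fixture, either way round below 0.05 rad and value of joint each of catch_big, catch_small below 0.001 m and linear speed of plate below 0.01 m/s); the robot touches nothing.
It fails at once if the plate is forced or dropped onto the fixture (over 80 N between them) (contact force between plate and fixture above 80 N).
It fails at once if another thing on the bench is moved by more than 20 mm (distance of any of breadboard, dev_board, multimeter, parts_tray, screwdriver, jar from where it was at the start of the episode above 0.02 m).
It also fails if it takes over 72 s, if anything falls off the work surface, if the arm or the gripper's body presses on something with over 40 N, if the wrist force passes 120 N, or if a joint passes its speed limit or range.

## Working session

There is one attempt and no reset: what is moved stays moved. The work goes in short steps, Python scripts to look and compute and a tool call to move; the robot and the scene stay as the last step left them, time stands still between calls to the robot, and variables do not carry over. Pictures are saved under pics/ and viewed, at most 11 in all, crops included, and the job is handed in when it is done.

Besides the shell and the picture viewer there is one more tool, called after "Emit:" by a JSON object that holds its "op" and its "data". play_rows: Moves the arm, as the interface text tells. Shifts and turns lie within -1 to 1; 1 stands for 0.2 m of shift or pi/2 rad of turn. Its arguments: {"type":"object","properties":{"commands":{"type":"array","items":{"type":"array","items":{"type":"array","items":{"type":"number","minimum":-1,"maximum":1}}}},"grip_force":{"type":"number"}},"required":["commands"]}

```bash
mkdir -p pics
cat > h.py <<'E'
import numpy as np,cv2
from scipy.spatial.transform import Rotation as R
from bench import get_obs,viewer,r
def K(f):
    F=f["pixels"].shape[0]/2/np.tan(np.radians(f["fovy"])/2)
    return np.array([[F,0,f["cx"]],[0,F,f["cy"]],[0,0,1.]])
def w2c(f,o=None):
    if "world_to_cam" in f: return np.array(f["world_to_cam"])
    T=np.eye(4);T[:3,:3]=R.from_rotvec(o["orientation"]).as_matrix();T[:3,3]=o["tcp_pos"]
    return np.linalg.inv(T@np.array(f["hand_eye"]))
D=np.diag([1,-1,-1.])
def proj(f,P,o=None):
    W=w2c(f,o);X=(np.atleast_2d(P)@W[:3,:3].T+W[:3,3])@D
    return cv2.projectPoints(X.reshape(-1,1,3),np.zeros(3),np.zeros(3),K(f),np.array(f["distortion"],float))[0].reshape(-1,2)
def onz(f,uv,z,o=None):
    W=w2c(f,o);n=cv2.undistortPoints(np.array(uv,float).reshape(-1,1,2),K(f),np.array(f["distortion"],float)).reshape(-1,2)
    d=(np.c_[n,np.ones(len(n))]@D)@W[:3,:3];c=-W[:3,:3].T@W[:3,3]
    return c+d*((z-c[2])/d[:,2])[:,None]
def save(f,n): cv2.imwrite("pics/"+n,f["pixels"][:,:,::-1])
E
python3 - <<'E'
from h import *
o=get_obs();print({k:np.round(v,3) for k,v in o.items()})
for n in("top","scene","wrist"):
    f=viewer.grab_frame(n);save(f,n+"0.png")
    for t in("plate","plate_handle","fixture"):
        for q in viewer.trace(f,t)[:3]:
            ys,xs=np.nonzero(q["pixels"]);print(n,t,round(q["score"],2),q["rect"],onz(f,[[xs.mean(),ys.mean()]],0.05 if t=="fixture" else .018,o).round(3),cv2.minAreaRect(np.c_[xs,ys].astype(np.float32)))
    W=w2c(f,o);print(n,(-W[:3,:3].T@W[:3,3]).round(3))
E
```

```text
{'clock': np.float64(0.0), 'joints': array([ 1.071,  0.478,  0.022,  1.556, -0.011,  1.109, -0.083]), 'qvel': array([ 0.001, -0.   , -0.001, -0.001, -0.002,  0.   ,  0.   ]), 'tau': array([ 1.0000e-03, -5.9646e+01,  1.6080e+00, -2.8121e+01,  1.2000e-02,
        9.0000e-03, -0.0000e+00]), 'tcp_pos': array([ 0.258, -0.623,  0.208]), 'orientation': array([-3.08e+00, -6.11e-01,  1.00e-03]), 'contact_force': array([-0.311, -0.656, -0.493]), 'moment': array([-0.039,  0.014,  0.01 ]), 'gripper_force': np.float64(0.0), 'grip_width': np.float64(0.085)}
top plate 0.71 [324.5, 241.8, 354.8, 263.4] [[ 0.416 -0.263  0.018]] ((340.8077087402344, 251.53848266601562), (27.287641525268555, 15.504340171813965), 7.125016689300537)
top plate_handle 0.86 [281.9, 198.9, 326.3, 235.2] [[ 0.541 -0.121  0.018]] ((301.74139404296875, 216.60345458984375), (22.097745895385742, 39.18171691894531), 68.19859313964844)
top plate_handle 0.57 [328.9, 244.6, 352.8, 259.8] [[ 0.415 -0.263  0.018]] ((340.76922607421875, 251.84617614746094), (27.287641525268555, 16.124515533447266), 7.125016689300537)
top fixture 0.9 [19
[... 582 characters left out ...]
-0.252  0.018]] ((264.3993225097656, 182.57046508789062), (23.34811019897461, 17.859254837036133), 55.00798034667969)
scene plate_handle 0.6 [174.7, 167.6, 221.0, 184.8] [[ 0.567 -0.414  0.018]] ((196.30001831054688, 176.89999389648438), (8.221921920776367, 49.33152770996094), 71.56504821777344)
scene plate_handle 0.58 [253.3, 213.3, 345.1, 294.8] [[0.545 0.119 0.018]] ((299.3276062011719, 254.1173095703125), (86.92060852050781, 62.577003479003906), 58.626991271972656)
scene fixture 0.63 [255.6, 211.4, 343.4, 295.6] [[0.567 0.149 0.05 ]] ((299.47906494140625, 254.04371643066406), (86.33479309082031, 61.93641662597656), 59.30027770996094)
scene [1.193 0.984 0.951]
wrist [ 0.334 -0.592  0.373]
```

View pics/top0.png

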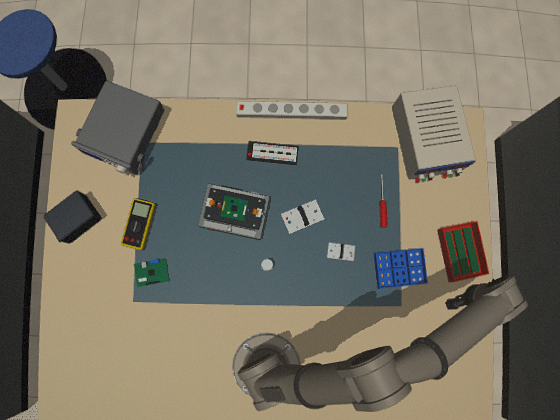

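View pics/scene0.png

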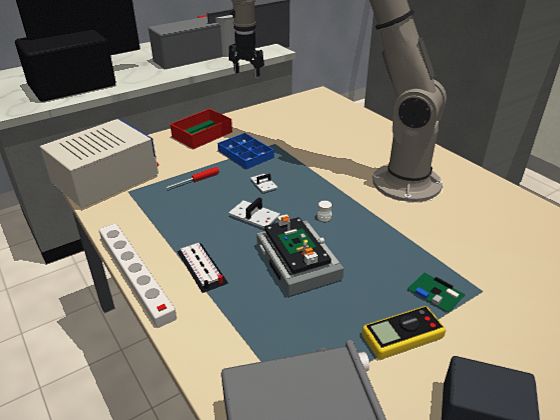

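The big plate is at top-image (302,216) and the fixture at (234,211). The small look-alike is at (341,251). I'll move the wrist camera over the plate.

Emit:
{"op": "play_rows", "data": {"commands": [[[-1, 0.92, -0.98, -0.22, 0], [-1, 0.92, -0.98, -0.22, 0], [-1, 0.92, -0.98, -0.22, 0], [-1, 0.92, -0.98, -0.22, 0], [-1, 0.92, -0.98, -0.22, 0], [-1, 0.92, -0.98, -0.22, 0], [-1, 0.92, -0.98, -0.22, 0], [-1, 0.92, -0.98, -0.22, 0], [-1, 0.92, -0.98, -0.22, 0]]]}}

```text
clock: 1.35
tcp_pos: [0.3538, -0.3716, 0.2533]
orientation: [3.079, 0.616, 0.001]
contact_force: [-0.4, -0.6, 0.6]
grip_width: 0.0857
gripper_force: 0.0
```

Emit:
{"op": "play_rows", "data": {"commands": [[[-1, 0.92, -0.98, -0.22, 0], [-1, 0.92, -0.98, -0.22, 0], [-1, 0.92, -0.98, -0.22, 0], [-1, 0.92, -0.98, -0.22, 0], [-1, 0.92, -0.98, -0.22, 0], [-1, 0.92, -0.98, -0.22, 0], [-1, 0.92, -0.98, -0.22, 0], [-1, 0.92, -0.98, -0.22, 0], [-1, 0.92, -0.98, -0.22, 0], [-1, 0.92, -0.98, -0.22, 0]]]}}

```text
clock: 2.18
tcp_pos: [0.4477, -0.1232, 0.2962]
orientation: [3.082, 0.607, -0.001]
contact_force: [-0.2, -0.7, -0.7]
grip_width: 0.0858
gripper_force: 0.0
```

Run:
```python
from h import *
o=get_obs();print(o["tcp_pos"].round(4),o["orientation"].round(4),o["contact_force"].round(2),o["joints"].round(2),o["clock"])
f=viewer.grab_frame("wrist");save(f,"w1.png")
W=w2c(f,o);print((-W[:3,:3].T@W[:3,3]).round(3))
for t in("plate","plate_handle","plate_big_hole","plate_slot"):
    for q in viewer.trace(f,t)[:2]:
        ys,xs=np.nonzero(q["pixels"]);print(t,round(q["score"],2),q["rect"],xs.mean().round(1),ys.mean().round(1),onz(f,[[xs.mean(),ys.mean()]],.018,o).round(4),cv2.minAreaRect(np.c_[xs,ys].astype(np.float32)))
```

```text
[ 0.4477 -0.1232  0.2962] [ 3.0822e+00  6.0680e-01 -1.5000e-03] [-0.25 -0.65 -0.73] [ 0.45  0.06 -0.33  1.9   0.02  1.18 -1.07] 2.1833
[ 0.525 -0.092  0.462]
plate 0.93 [325.6, 185.6, 412.9, 253.1] 366.8 216.7 [[ 0.4185 -0.261   0.018 ]] ((366.4692077636719, 217.5538330078125), (75.53714752197266, 47.877403259277344), 29.744882583618164)
plate 0.87 [245.5, 35.6, 371.7, 114.9] 307.0 76.3 [[ 0.5431 -0.1233  0.018 ]] ((307.7379455566406, 76.80438232421875), (75.83717346191406, 126.52136993408203), 88.45184326171875)
plate_handle 0.79 [327.6, 180.7, 408.7, 257.2] 367.0 216.7 [[ 0.4186 -0.2612  0.018 ]] ((366.52227783203125, 217.79376220703125), (76.20838165283203, 47.82770538330078), 29.357755661010742)
plate_handle 0.61 [243.4, 37.9, 370.5, 115.2] 307.1 76.2 [[ 0.5433 -0.1234  0.018 ]] ((307.69964599609375, 75.8864974975586), (75.7291030883789, 126.54838562011719), 88.45184326171875)
plate_big_hole 0.97 [245.2, 36.0, 373.9, 113.9] 307.3 76.2 [[ 0.5434 -0.1236  0.018 ]] ((308.33209228515625, 76.29573822021484), (75.08997344970703, 127.61103820800781), 88.15238952636719)
plate_big_hole 0.88 [323.7, 184.4, 408.4, 251.2] 366.6 216.6 [[ 0.4185 -0.2607  0.018 ]] ((366.19744873046875, 217.47134399414062), (75.65864562988281, 46.289039611816406), 28.610458374023438)
plate_slot 0.95 [323.6, 182.1, 410.2, 250.3] 367.2 216.7 [[ 0.4186 -0.2614  0.018 ]] ((366.5460510253906, 217.87252807617188), (77.5540542602539, 47.15784454345703), 26.995838165283203)
plate_slot 0.68 [246.4, 39.8, 374.1, 114.5] 307.0 76.3 [[ 0.5432 -0.1233  0.018 ]] ((307.5267333984375, 76.75475311279297), (75.47228240966797, 126.43946838378906), 88.78113555908203)
```

View pics/w1.png

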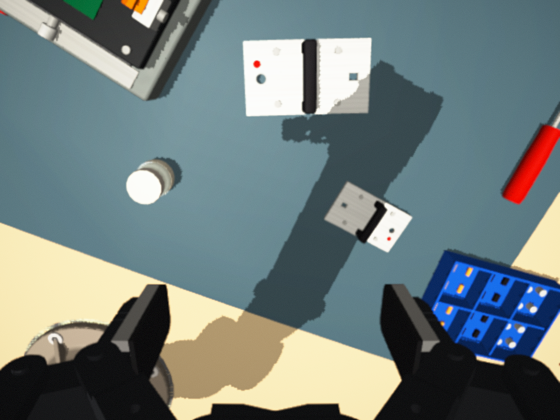

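The wrist view shows the large plate at (307,76), with the red dot and big hole at (257,64) and (261,79) and the slot at (353,76). The handle bar already lies across the closing line. Next I'll look at the fixture.

Emit:
{"op": "play_rows", "data": {"commands": [[[-1, 0.9, -1, 0, 0], [-1, 0.9, -1, 0, 0], [-1, 0.9, -1, 0, 0], [-1, 0.9, -1, 0, 0], [-1, 0.9, -1, 0, 0], [-1, 0.9, -1, 0, 0], [-1, 0.9, -1, 0, 0], [-1, 0.9, -1, 0, 0], [-1, 0.9, -1, 0, 0]]]}}

```text
clock: 3.18
tcp_pos: [0.5382, 0.133, 0.2961]
orientation: [-3.081, -0.614, 0.001]
contact_force: [1.0, 0.2, 0.7]
grip_width: 0.0853
gripper_force: 0.0
```

Run:
```python
from h import *
import pickle
o=get_obs();print(o["tcp_pos"].round(4),o["orientation"].round(4),o["contact_force"].round(2),o["clock"])
f=viewer.grab_frame("wrist");save(f,"w2.png");pickle.dump((f,o),open("w2.pkl","wb"))
f1=f
cv2.imwrite("pics/w2b.png",cv2.resize(f["pixels"][:300,:,::-1],None,fx=1.42,fy=1.42,interpolation=cv2.INTER_CUBIC))
for t in("fixture","thick_pin_zero","catch_big","catch_small"):
    for q in viewer.trace(f,t)[:2]:
        ys,xs=np.nonzero(q["pixels"]);print(t,round(q["score"],2),q["rect"],cv2.minAreaRect(np.c_[xs,ys].astype(np.float32)))
```

```text
[0.5382 0.133  0.2961] [-3.0808e+00 -6.1410e-01  1.5000e-03] [1.02 0.22 0.71] 3.1833
fixture 0.68 [161.9, 25.0, 406.9, 252.8] ((288.3726501464844, 142.52462768554688), (216.9813995361328, 152.34727478027344), 32.08218765258789)
thick_pin_zero 0.73 [163.3, 23.1, 409.9, 257.5] ((288.82025146484375, 142.38766479492188), (217.40557861328125, 153.48770141601562), 32.00538635253906)
catch_big 0.84 [213.1, 97.2, 238.7, 124.8] ((224.0441131591797, 109.92646789550781), (21.951818466186523, 20.06533432006836), 30.963756561279297)
catch_small 0.8 [343.8, 187.9, 367.8, 209.3] ((355.0769348144531, 197.38461303710938), (18.30510711669922, 17.75040626525879), 33.690067291259766)
```

View pics/w2.png

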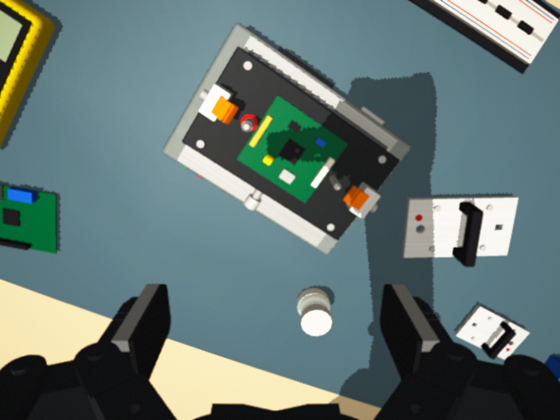

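The fixture fills (162..407, 25..253). The thick pin with its red ring is at (249,123), and the thin pin is near (338,181). I'll zoom in on both.

Run:
```python
from h import *
import pickle
f,o=pickle.load(open("w2.pkl","rb"));p=f["pixels"][:,:,::-1]
a=cv2.resize(p[95:145,215:285],None,fx=11,fy=11,interpolation=cv2.INTER_CUBIC)
b=cv2.resize(p[155:215,310:380],None,fx=11,fy=11,interpolation=cv2.INTER_CUBIC)
c=np.hstack([a[:550,:],np.zeros((550,4,3),np.uint8)])
out=np.hstack([cv2.resize(p[100:145,225:270],(396,396),interpolation=cv2.INTER_CUBIC),cv2.resize(p[160:205,315:360],(396,396),interpolation=cv2.INTER_CUBIC)])
cv2.imwrite("pics/z2.png",out)
W=w2c(f,o);print((-W[:3,:3].T@W[:3,3]).round(3))
```

```text
[0.615 0.165 0.462]
```

View pics/z2.png

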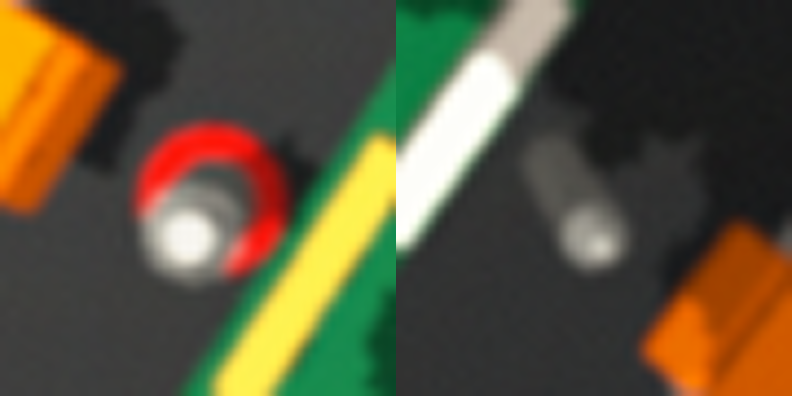

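Run:
```python
from h import *
import pickle
f,o=pickle.load(open("w2.pkl","rb"))
def rep(n,A,B):
    d=(A-B)[:2];print(n,A.round(4),B.round(4),"mid",((A+B)/2).round(4),"dist",np.linalg.norm(d).round(4),"yaw of +y axis",np.degrees(np.arctan2(d[1],d[0])).round(2))
rep("pins tip",*onz(f,[[245.9,126.5],[337.7,187.1]],.115,o))
rep("pins base",*onz(f,[[248.6,122.2],[332.5,177.7]],.079,o))
for q,uvs in(("fixture",0),):
    m=viewer
# holes: both frames
g=cv2.imread("pics/w1.png");o1=dict(tcp_pos=[.4477,-.1232,.2962],orientation=[3.0822,.6068,-.0015])
def blob(im,u,v,w=8):
    G=cv2.cvtColor(im,cv2.COLOR_BGR2GRAY)[v-w:v+w+1,u-w:u+w+1].astype(float)
    t=(np.median(G)+G.min())/2;n,l,s,c=cv2.connectedComponentsWithStats((G<t).astype(np.uint8));k=1+np.argmin(np.hypot(*(c[1:]-w).T));return c[k]+[u-w,v-w],s[k][4]
for im,oo,a,b in((g,o1,(261,79),(353,76)),(f["pixels"][:,:,::-1].copy(),o,(421,229),(498,227))):
    A,B=blob(im,*a),blob(im,*b);print(A,B)
    rep("holes",*onz(f,[A[0],B[0]],.018,oo))
# handle bar in w1
G=cv2.cvtColor(g,cv2.COLOR_BGR2GRAY);m=np.zeros_like(G);m[38:116,296:322]=(G[38:116,296:322]<60)
ys,xs=np.nonzero(m);print("bar",xs.mean(),ys.mean(),onz(f,[[xs.mean(),ys.mean()]],.054,o1).round(4))
tx=R.from_rotvec(o["orientation"]).as_matrix();print(tx.round(3))
```

```text
pins tip [0.5684 0.174  0.115 ] [0.5488 0.0721 0.115 ] mid [0.5586 0.123  0.115 ] dist 0.1038 yaw of +y axis 79.11
pins base [0.5686 0.174  0.079 ] [0.5491 0.0719 0.079 ] mid [0.5588 0.1229 0.079 ] dist 0.1039 yaw of +y axis 79.18
(array([260.28813559,  78.57627119]), np.int32(59)) (array([353.06451613,  76.0483871 ]), np.int32(62))
holes [ 0.5209 -0.0758  0.018 ] [ 0.5633 -0.1711  0.018 ] mid [ 0.5421 -0.1234  0.018 ] dist 0.1043 yaw of +y axis 113.96
(array([419.82608696, 228.54347826]), np.int32(46)) (array([498.09375, 227.03125]), np.int32(32))
holes [ 0.5214 -0.0756  0.018 ] [ 0.5628 -0.1707  0.018 ] mid [ 0.5421 -0.1231  0.018 ] dist 0.1037 yaw of +y axis 113.53
bar 309.29588431590656 75.58620689655173 [[ 0.5432 -0.1227  0.054 ]]
[[ 0.924  0.383 -0.001]
 [ 0.383 -0.924  0.   ]
 [-0.001 -0.    -1.   ]]
```

Emit:
{"op": "play_rows", "data": {"commands": [[[-1, -0.236, 0.595, 0.3, 0], [-1, -0.236, 0.595, 0.3, 0], [-1, -0.236, 0.595, 0.3, 0], [-1, -0.236, 0.595, 0.3, 0], [-1, -0.236, 0.595, 0.3, 0]]]}}

```text
clock: 3.85
tcp_pos: [0.5384, -0.0026, 0.2345]
orientation: [3.082, 0.596, -0.007]
contact_force: [-0.9, -0.9, -0.5]
grip_width: 0.0858
gripper_force: 0.0
```

Emit:
{"op": "play_rows", "data": {"commands": [[[-1, -0.236, 0.595, 0.5, -0.014], [-1, -0.236, 0.595, 0.5, -0.014], [-1, -0.236, 0.595, 0.5, -0.014], [-1, -0.236, 0.595, 0.5, -0.014], [-1, -0.236, 0.595, 0.5, -0.014], [-1, -0.236, 0.595, 0.5, -0.014], [-1, -0.236, 0.595, 0.5, -0.014]]]}}

```text
clock: 4.43
tcp_pos: [0.5425, -0.1225, 0.1374]
orientation: [-3.074, -0.646, -0.002]
contact_force: [0.5, 0.7, 0.9]
grip_width: 0.0855
gripper_force: 0.0
```

Run:
```python
from h import *
o=get_obs();print(o["tcp_pos"].round(4),o["contact_force"].round(2),o["clock"])
M=R.from_rotvec(o["orientation"]).as_matrix();print("tool y yaw",np.degrees(np.arctan2(-M[1,1],-M[0,1])),M[:,2].round(4))
print("to grasp, scaled",(M.T@(np.array([.5424,-.1231,.030])-o["tcp_pos"])/.2).round(3))
f=viewer.grab_frame("wrist");save(f,"w3.png")
```

```text
[ 0.5425 -0.1225  0.1374] [0.5  0.66 0.88] 4.4333
tool y yaw 113.71964144694005 [ 1.3e-03  7.0e-04 -1.0e+00]
to grasp, scaled [-0.002  0.003  0.537]
```

View pics/w3.png

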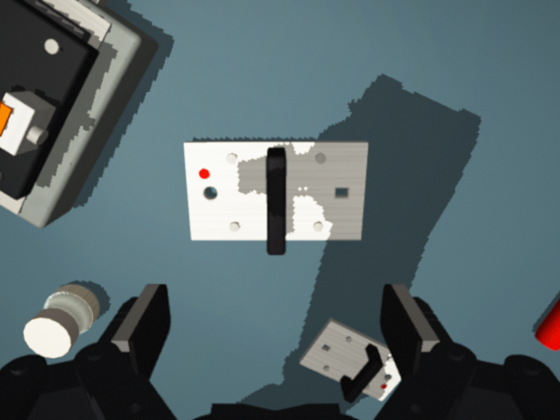

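The handle at (277,200) is centred between the fingers and square to them, so I'll go down and grip it.

Emit:
{"op": "play_rows", "data": {"commands": [[[-1, -0.002, 0.003, 0.2, 0], [-1, -0.002, 0.003, 0.4, 0], [-1, -0.002, 0.003, 0.5, 0], [-1, -0.002, 0.003, 0.535, 0], [-1, -0.002, 0.003, 0.535, 0], [0.6, -0.002, 0.003, 0.535, 0], [0.6, -0.002, 0.003, 0.535, 0], [1, -0.002, 0.003, 0.535, 0], [1, -0.002, 0.003, 0.535, 0], [1, -0.002, 0.003, 0.535, 0], [1, -0.002, 0.003, 0.535, 0], [1, -0.002, 0.003, 0.535, 0]]], "grip_force": 60}}

```text
clock: 5.48
tcp_pos: [0.542, -0.1242, 0.0303]
orientation: [3.074, 0.645, 0.001]
contact_force: [-1.8, 1.1, 6.1]
grip_width: 0.0112
gripper_force: 58.6
```

Emit:
{"op": "play_rows", "data": {"commands": [[[1, 0, 0, 0, 0], [1, 0, 0, 0, 0], [1, 0, 0, 0, 0], [1, 0, 0, 0, 0], [1, 0, 0, 0, 0], [1, 0, 0, 0, 0]]]}}

```text
clock: 5.98
tcp_pos: [0.542, -0.1242, 0.0303]
orientation: [3.074, 0.645, 0.001]
contact_force: [-1.3, 0.1, 6.2]
grip_width: 0.0112
gripper_force: 58.7
```

Emit:
{"op": "play_rows", "data": {"commands": [[[1, 0, 0, -0.1, 0], [1, 0, 0, -0.2, 0], [1, 0, 0, -0.4, 0], [1, 0, 0, -0.6, 0], [1, 0, 0, -0.8, 0.05], [1, 0, 0, -0.95, 0.1], [1, 0, 0, -0.95, 0.17], [1, 0, 0, -0.95, 0.24], [1, 0, 0, -0.95, 0.31], [1, 0, 0, -0.95, 0.384], [1, 0, 0, -0.95, 0.384], [1, 0, 0, -0.95, 0.384]]]}}

```text
clock: 6.98
tcp_pos: [0.5412, -0.1241, 0.219]
orientation: [3.128, -0.292, -0.002]
contact_force: [-0.2, 0.1, -3.5]
grip_width: 0.0107
gripper_force: 59.0
```

```bash
cat > st.py <<'E'
from h import *
o=get_obs();print(o["tcp_pos"].round(4),o["contact_force"].round(2),o["moment"].round(2),o["grip_width"],o["clock"])
M=R.from_rotvec(o["orientation"]).as_matrix();print("tool y yaw",np.degrees(np.arctan2(-M[1,1],-M[0,1])),M.round(3).tolist())
print("to pins, scaled",(M.T@(np.array([.5587,.123,.18])-o["tcp_pos"])/.2).round(3))
E
python3 - <<'E'
from st import *
f=viewer.grab_frame("wrist");save(f,"w4.png")
E
```

```text
[ 0.5412 -0.1241  0.219 ] [-0.17  0.13 -3.5 ] [-0.03  0.03 -0.02] 0.010689687571842056 6.9833
tool y yaw 79.34975460578868 [[0.983, -0.185, -0.001], [-0.185, -0.983, 0.0], [-0.001, 0.0, -1.0]]
to pins, scaled [-0.142 -1.231  0.195]
```

View pics/w4.png

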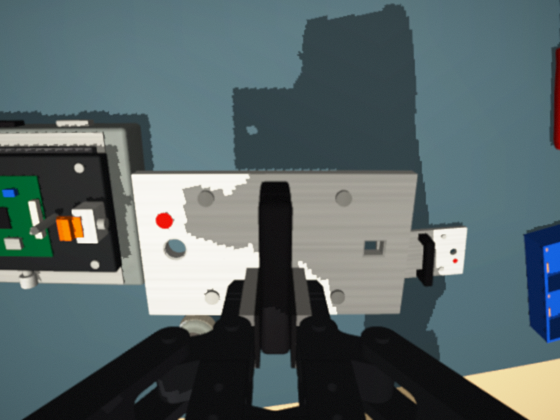

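The plate is held with the big hole at (176,247) and the slot at (374,246). I'll measure how it sits in the hand.

Run:
```python
from h import *
o=get_obs()
f=viewer.grab_frame("wrist");im=f["pixels"][:,:,::-1].copy()
h=im[:,:,1].astype(float)
def blob(u,v,w=15):
    G=cv2.cvtColor(im,cv2.COLOR_BGR2GRAY)[v-w:v+w+1,u-w:u+w+1].astype(float)
    t=np.median(G)*.8;n,l,s,c=cv2.connectedComponentsWithStats((G<t).astype(np.uint8));k=1+np.argmin(np.hypot(*(c[1:]-w).T));
    x,y,ww,hh=s[k][:4];return [x+(ww-1)/2+u-w,y+(hh-1)/2+v-w],(ww,hh)
A,B=blob(176,247),blob(374,246);print(A,B)
M=R.from_rotvec(o["orientation"]).as_matrix()
H=onz(f,[A[0],B[0]],o["tcp_pos"][2]-.0123,o);L=(H-o["tcp_pos"])@M
print(L.round(4),"mid",L.mean(0).round(4),np.linalg.norm(L[0]-L[1]))
d=(H[0]-H[1])[:2];y=np.degrees(np.arctan2(d[1],d[0]));print("plate yaw",y)
for pc,yw in(((.5587,.123),79.15),):
    e=np.r_[np.array(pc),.18]-np.r_[H.mean(0)[:2],o["tcp_pos"][2]];print("scaled",(M.T@e/.2).round(4),"turn",-(yw-y)/90)
```

```text
([np.float64(174.5), np.float64(248.5)], (np.int32(22), np.int32(20))) ([np.float64(374.0), np.float64(247.5)], (np.int32(21), np.int32(14)))
[[ 0.0006 -0.0516  0.0123]
 [ 0.0011  0.0525  0.0123]] mid [0.0009 0.0004 0.0123] 0.10409388008265247
plate yaw 79.66971457519315
scaled [-0.1465 -1.2324  0.1957] turn 0.0057746063910349855
```

Emit:
{"op": "play_rows", "data": {"commands": [[[1, -0.12, -0.15, 0, 0], [1, -0.12, -0.35, 0, 0], [1, -0.12, -0.55, 0, 0], [1, -0.12, -0.75, 0, 0], [1, -0.12, -0.9, 0, 0], [1, -0.12, -1, 0, 0], [1, -0.12, -1, 0, 0]]]}}

```text
clock: 7.67
tcp_pos: [0.5559, 0.0834, 0.2198]
orientation: [-3.125, 0.281, -0.0]
contact_force: [-0.0, 0.4, -1.7]
grip_width: 0.0111
gripper_force: 59.1
```

Emit:
{"op": "play_rows", "data": {"commands": [[[1, -0.0265, -0.15, 0.1, 0.006], [1, -0.0265, -0.232, 0.195, 0.006], [1, -0.0265, -0.232, 0.195, 0.006], [1, -0.0265, -0.232, 0.195, 0.006], [1, -0.0265, -0.232, 0.195, 0.006], [1, -0.0265, -0.232, 0.195, 0.006]]]}}

```text
clock: 8.17
tcp_pos: [0.56, 0.1218, 0.1813]
orientation: [3.125, -0.314, 0.002]
contact_force: [0.1, 0.8, -3.5]
grip_width: 0.0107
gripper_force: 59.1
```

Run:
```python
from st import *
L=np.array([.0009,.0004,0]);e=np.r_[.5587,.123,.0]-(o["tcp_pos"]+M@L);print("fine",(M.T@e)[:2].round(4))
f=viewer.grab_frame("wrist");save(f,"w5.png")
```

```text
[0.56   0.1218 0.1813] [ 0.07  0.78 -3.47] [-0.01  0.05  0.02] 0.010667977069114981 8.1667
tool y yaw 78.53126371133892 [[0.98, -0.199, 0.001], [-0.199, -0.98, -0.001], [0.001, 0.0, -1.0]]
to pins, scaled [-0.007 -0.004  0.006]
fine [-0.0026 -0.0013]
```

View pics/w5.png

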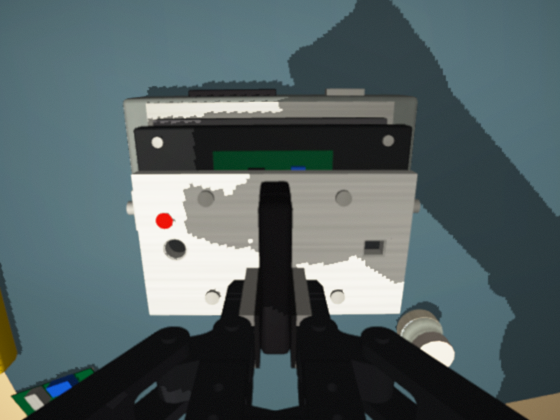

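Emit:
{"op": "play_rows", "data": {"commands": [[[1, 0, 0, 0, 0], [1, 0, 0, 0, 0]]]}}

```text
clock: 8.38
tcp_pos: [0.5597, 0.1226, 0.1812]
orientation: [-3.126, 0.313, -0.002]
contact_force: [-0.9, -0.5, -3.1]
grip_width: 0.0108
gripper_force: 59.1
```

Emit:
{"op": "play_rows", "data": {"commands": [[[1, -0.007, -0.003, 0.1, 0], [1, -0.007, -0.003, 0.18, 0], [1, -0.007, -0.003, 0.18, 0], [1, -0.007, -0.003, 0.18, 0]]]}}

```text
clock: 8.72
tcp_pos: [0.5576, 0.1238, 0.1443]
orientation: [3.125, -0.312, -0.002]
contact_force: [0.9, -0.3, -2.4]
grip_width: 0.0108
gripper_force: 59.1
```

Emit:
{"op": "play_rows", "data": {"commands": [[[1, 0, 0, 0, 0], [1, 0, 0, 0, 0]]]}}

```text
clock: 8.88
tcp_pos: [0.559, 0.1244, 0.1459]
orientation: [-3.125, 0.312, -0.003]
contact_force: [-0.8, 0.1, -2.4]
grip_width: 0.0111
gripper_force: 59.1
```

Run:
```python
from st import *
L=np.array([.0009,.0004,0]);e=np.r_[.5587,.123,.0]-(o["tcp_pos"]+M@L);print("fine mm",(M.T@e)[:2].round(4)*1e3)
```

```text
[0.559  0.1244 0.1459] [-0.81  0.15 -2.43] [ 0.   -0.02  0.01] 0.011097375877433804 8.8833
tool y yaw 78.59634333806837 [[0.98, -0.198, 0.002], [-0.198, -0.98, 0.001], [0.002, -0.001, -1.0]]
to pins, scaled [ 0.     0.007 -0.171]
fine mm [-1.2  1.2]
```

Emit:
{"op": "play_rows", "data": {"commands": [[[1, 0, 0.002, 0.015, 0], [1, 0, 0.002, 0.03, 0], [1, 0, 0.002, 0.045, 0], [1, 0, 0.002, 0.055, 0], [1, 0, 0.002, 0.06, 0], [1, 0, 0.002, 0.06, 0]]]}}

```text
clock: 9.38
tcp_pos: [0.5578, 0.1237, 0.1322]
orientation: [3.126, -0.312, -0.001]
contact_force: [-0.6, -0.3, -2.2]
grip_width: 0.0113
gripper_force: 59.1
```

Emit:
{"op": "play_rows", "data": {"commands": [[[1, 0, 0, 0.003, 0], [1, 0, 0, 0.006, 0], [1, 0, 0, 0.009, 0], [1, 0, 0, 0.01, 0], [1, 0, 0, 0.01, 0]]]}}

```text
clock: 9.8
tcp_pos: [0.5579, 0.1238, 0.1306]
orientation: [3.126, -0.312, -0.0]
contact_force: [0.5, 0.1, -1.9]
grip_width: 0.0106
gripper_force: 59.1
```

Emit:
{"op": "play_rows", "data": {"commands": [[[1, 0, 0, 0.003, 0], [1, 0, 0, 0.006, 0], [1, 0, 0, 0.009, 0], [1, 0, 0, 0.01, 0], [1, 0, 0, 0.01, 0]]]}}

```text
clock: 10.22
tcp_pos: [0.5579, 0.1238, 0.1285]
orientation: [3.126, -0.312, -0.0]
contact_force: [-0.0, 0.2, -2.8]
grip_width: 0.0106
gripper_force: 59.1
```

Emit:
{"op": "play_rows", "data": {"commands": [[[1, 0, 0, 0.003, 0], [1, 0, 0, 0.006, 0], [1, 0, 0, 0.009, 0], [1, 0, 0, 0.01, 0], [1, 0, 0, 0.01, 0]]]}}

```text
clock: 10.63
tcp_pos: [0.558, 0.1238, 0.1266]
orientation: [3.126, -0.312, -0.0]
contact_force: [0.4, -0.9, -2.9]
grip_width: 0.0109
gripper_force: 59.2
```

No contact yet, and the slab's underside is already well past the pin tips. I'll carry on down, watching the force.

Emit:
{"op": "play_rows", "data": {"commands": [[[1, 0, 0, 0.004, 0], [1, 0, 0, 0.008, 0], [1, 0, 0, 0.012, 0], [1, 0, 0, 0.015, 0], [1, 0, 0, 0.015, 0]]]}}

```text
clock: 11.05
tcp_pos: [0.5589, 0.1237, 0.1251]
orientation: [-3.126, 0.312, -0.003]
contact_force: [-3.1, -1.2, 7.5]
grip_width: 0.011
gripper_force: 60.7
```

Emit:
{"op": "play_rows", "data": {"commands": [[[1, 0, 0, 0.004, 0], [1, 0, 0, 0.008, 0], [1, 0, 0, 0.01, 0], [1, 0, 0, 0.01, 0]]]}}

```text
clock: 11.38
tcp_pos: [0.5591, 0.1237, 0.1235]
orientation: [3.126, -0.312, 0.004]
contact_force: [-2.9, -3.3, 10.7]
grip_width: 0.0111
gripper_force: 61.0
```

Run:
```python
from st import *
f=viewer.grab_frame("wrist");save(f,"w6.png")
```

```text
[0.5591 0.1237 0.1235] [-2.88 -3.32 10.7 ] [-0.43  0.69  0.03] 0.011056903414759456 11.3833
tool y yaw 78.58664384401723 [[0.98, -0.198, 0.003], [-0.198, -0.98, -0.0], [0.003, -0.0, -1.0]]
to pins, scaled [-0.001  0.004 -0.283]
```

View pics/w6.png

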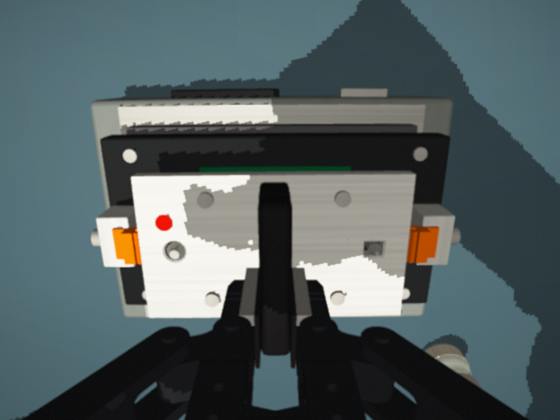

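The pins show inside both holes, at (175,252) and (374,249), and the slab ends are at the catches. I'll press on in small steps.

Emit:
{"op": "play_rows", "data": {"commands": [[[1, 0, 0, 0.004, 0], [1, 0, 0, 0.008, 0], [1, 0, 0, 0.012, 0], [1, 0, 0, 0.016, 0], [1, 0, 0, 0.02, 0], [1, 0, 0, 0.02, 0]]], "grip_force": 100}}

```text
clock: 11.93
tcp_pos: [0.5587, 0.1219, 0.119]
orientation: [3.124, -0.314, 0.002]
contact_force: [-2.5, -5.6, 9.8]
grip_width: 0.0089
gripper_force: 98.9
```

Emit:
{"op": "play_rows", "data": {"commands": [[[1, 0, 0, 0.004, 0], [1, 0, 0, 0.008, 0], [1, 0, 0, 0.012, 0], [1, 0, 0, 0.015, 0], [1, 0, 0, 0.015, 0]]]}}

```text
clock: 12.35
tcp_pos: [0.5583, 0.1209, 0.1154]
orientation: [3.122, -0.315, 0.001]
contact_force: [-3.0, -6.9, 7.1]
grip_width: 0.0088
gripper_force: 99.6
```

Emit:
{"op": "play_rows", "data": {"commands": [[[1, 0, 0.005, 0.004, 0], [1, 0, 0.01, 0.008, 0], [1, 0, 0.01, 0.012, 0], [1, 0, 0.01, 0.015, 0], [1, 0, 0.01, 0.015, 0]]]}}

```text
clock: 12.77
tcp_pos: [0.5577, 0.1221, 0.1116]
orientation: [-3.126, 0.311, -0.0]
contact_force: [-1.2, -1.1, 1.3]
grip_width: 0.0088
gripper_force: 99.7
```

```bash
python3 st.py
```

```text
[0.5577 0.1221 0.1116] [-1.23 -1.07  1.26] [-0.09  0.16  0.  ] 0.008822820785600295 12.7667
tool y yaw 78.62194639618126 [[0.98, -0.197, 0.0], [-0.197, -0.98, 0.0], [0.0, -0.0, -1.0]]
to pins, scaled [ 0.004 -0.006 -0.342]
```

Emit:
{"op": "play_rows", "data": {"commands": [[[1, 0, 0, 0.003, 0], [1, 0, 0, 0.006, 0], [1, 0, 0, 0.009, 0], [1, 0, 0, 0.009, 0]]]}}

```text
clock: 13.1
tcp_pos: [0.5581, 0.1236, 0.1104]
orientation: [-3.124, 0.31, -0.002]
contact_force: [-0.9, 3.4, 4.4]
grip_width: 0.0088
gripper_force: 100.2
```

Emit:
{"op": "play_rows", "data": {"commands": [[[1, 0, 0, 0.003, 0], [1, 0, 0, 0.006, 0], [1, 0, 0, 0.009, 0], [1, 0, 0, 0.009, 0]]]}}

```text
clock: 13.43
tcp_pos: [0.5583, 0.1236, 0.1102]
orientation: [-3.125, 0.31, -0.003]
contact_force: [-6.4, 1.0, 18.3]
grip_width: 0.0088
gripper_force: 102.6
```

Emit:
{"op": "play_rows", "data": {"commands": [[[1, 0, 0, 0.003, 0], [1, 0, 0, 0.006, 0], [1, 0, 0, 0.006, 0], [1, 0, 0, 0.006, 0]]]}}

```text
clock: 13.77
tcp_pos: [0.5584, 0.1236, 0.1101]
orientation: [-3.125, 0.31, -0.004]
contact_force: [-8.7, -0.3, 25.7]
grip_width: 0.0083
gripper_force: 104.0
```

Run:
```python
from st import *
f=viewer.grab_frame("wrist")
cv2.imwrite("pics/w7.png",cv2.resize(f["pixels"][140:340,80:480,::-1],None,fx=2,fy=2,interpolation=cv2.INTER_CUBIC))
```

```text
[0.5584 0.1236 0.1101] [-8.73 -0.28 25.72] [0.01 1.97 0.04] 0.008274915975544512 13.7667
tool y yaw 78.66453444762782 [[0.98, -0.197, 0.003], [-0.197, -0.98, 0.001], [0.002, -0.002, -1.0]]
to pins, scaled [ 0.003  0.002 -0.349]
```

View pics/w7.png

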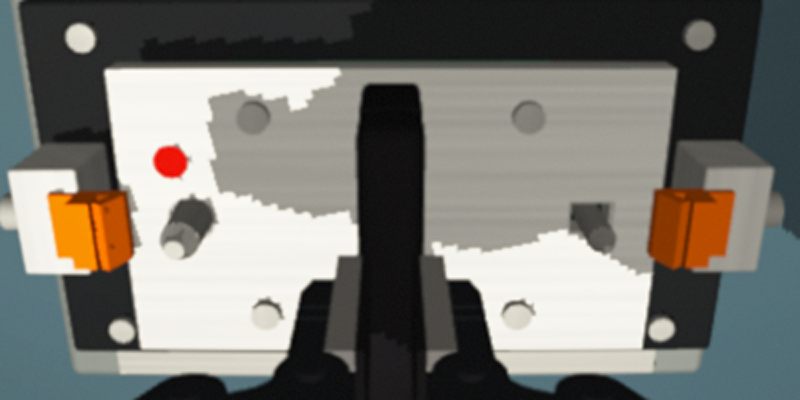

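Both pins stand through the plate and both catches reach over its ends. I'll ease off the push, part-open so the fingers stay clear of the pins, and lift away.

Emit:
{"op": "play_rows", "data": {"commands": [[[1, 0, 0, -0.008, 0], [1, 0, 0, -0.016, 0], [1, 0, 0, -0.016, 0], [0.3, 0, 0, -0.016, 0], [0.3, 0, 0, -0.016, 0], [0.3, 0, 0, -0.016, 0], [0.3, 0, 0, -0.016, 0], [0.3, 0, 0, -0.016, 0], [0.3, 0, 0, -0.016, 0]]]}}

```text
clock: 14.57
tcp_pos: [0.5575, 0.1215, 0.1097]
orientation: [3.126, -0.312, -0.001]
contact_force: [0.3, 1.5, 0.5]
grip_width: 0.03
gripper_force: 0.0
```

Emit:
{"op": "play_rows", "data": {"commands": [[[0.3, 0, 0, -0.03, 0], [0.3, 0, 0, -0.1, 0], [0.3, 0, 0, -0.2, 0], [0.3, 0, 0, -0.35, 0], [0.3, 0, 0, -0.5, 0], [0.3, 0, 0, -0.65, 0], [0.3, 0, 0, -0.65, 0], [0.3, 0, 0, -0.65, 0]]]}}

```text
clock: 15.23
tcp_pos: [0.5588, 0.1223, 0.2425]
orientation: [-3.125, 0.312, -0.007]
contact_force: [0.2, 0.1, 0.5]
grip_width: 0.0301
gripper_force: 0.0
```

Run:
```python
from st import *
f=viewer.grab_frame("wrist");save(f,"w8.png")
```

```text
[0.5588 0.1223 0.2425] [0.17 0.07 0.46] [-0.03 -0.   -0.02] 0.030056034019361615 15.2333
tool y yaw 78.60087678023787 [[0.98, -0.198, 0.005], [-0.198, -0.98, 0.001], [0.004, -0.002, -1.0]]
to pins, scaled [-0.003 -0.003  0.313]
```

View pics/w8.png

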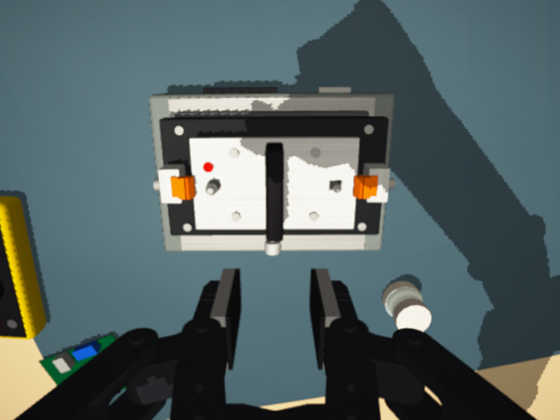

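The plate sits flat, the gripper is clear, and the orange noses at (182,187) and (366,187) lie over both ends. I'll hand it in.

```bash
python3 -c "
from bench import r
print(r.hand_in())"
```

```text
the job is handed in; nothing more can be done
None
```

The job is handed in: the large plate is on both pins the right way round, pressed home with both catches over its ends, and released. This is judged from the wrist pictures and the force readings, as the hand-in returned no verdict.

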